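# Take the grease filter out for rinsing

### The job

The kitchen air cleaner's grease filter is due for a rinse: swing the white top flap right open, past upright, so that it stays open, then draw out the silver mesh filter with the yellow tab and hold it still and upright (tab on top) over the middle of the blue basin, its lower edge clear above the basin's rim. Finish while still holding it there in the gripper, with the flap left open; leave the black filter in its slot and do not shift the basin or anything else on the counter.

Things in the scene. Friction and masses are not known exactly. Their poses are not given: they have to be found in the camera images.
- cleaner: white air cleaner, a fixed box 180 (x) x 260 (y) x 135 mm tall. Origin: centre of its underside; front faces its -x. Under the flap is an open well, x -84 to +54, y -124 to +124 mm; its grey deck, 85 mm above the counter, has two slots 94 (y) x 11 mm (x) at x -15, y +60 and -60 mm, slot floor 20 mm above the counter; one filter in each, either way round. Behind x +54 mm: fixed ledge
- flap (a joint): angle (rad) of the top flap: 0 lying shut, 1.57 upright, 1.9 its end stop, leaning back away from the front. May start slightly ajar (up to 0.2). The hinge is stiff (about 0.2 N m) and the flap stays at whatever angle it is left
- flap_hinge (a point): middle of the flap's hinge line, which runs along the cleaner's y axis at its x = +60, 138 mm above the counter. The flap is 6 mm thick, 260 mm wide and reaches 154 mm from the hinge line to its free front edge
- flap_tab (a point): grip point on the flap's orange tab; moves with the flap. The tab is an upright fin on the flap near its front edge: 10 mm thick (cleaner's y) x 30 long x 36 high. The point is 10 mm below the fin's top, 26 mm above the flap's upper face; shut, it is 132 mm in front of the hinge line and 29 mm above it. Pinched across its thickness the fin can pivot between the fingers as the flap swings
- mesh_filter: the wanted part: silver mesh filter plate, 8 (its x) x 90 (y) x 80 mm (z) tall with a yellow pull tab 10 (x) x 30 (y) x 26 mm (z) on the middle of its top edge, total height 106 mm, about 0.1 kg. Origin: centre of its lower edge; z up when upright. Stands in one of the two slots, 65 mm deep in it, its faces looking along the cleaner's x; hidden by the flap at first
- mesh_filter_tab (a point): point in the middle of the yellow tab, 95 mm above the mesh filter's lower edge (115 mm above the counter while in the slot)
- carbon_filter: black charcoal filter plate with a black tab, same shape and size as the mesh filter, in the other slot; to be left there. Origin: centre of its lower edge
- basin: round blue plastic basin, rim 190 mm across, 80 mm high, open top, loose, on the left or right side of the counter. Origin: centre of its underside, z up
- salad_bowl: round white ceramic bowl, 180 mm across, 75 mm high, on the side where the basin is not; a bystander. Origin: centre of its underside
- mug: blue mug, 80 mm across, 90 mm high, a bystander. Origin: centre of its underside
- soap: green soap bottle with white cap, 60 mm across, 170 mm high, a bystander. Origin: centre of its underside
- salt: small glass jar with steel cap, 50 mm across, 80 mm high, a bystander. Origin: centre of its underside
- spoon: wooden-handled spoon, 170 mm long, 20 mm high, lying in front of the air cleaner, a bystander. Origin: under its middle, handle towards its -x

How it is judged:
By the outcome, as a careful person would: the job done as asked, in the order asked, and still so for the second after the job is handed in, while the arm keeps its last pose, push and grip.
It also fails if it takes over 58 s, if anything falls off the work surface, if the arm or the gripper's body presses on something with over 40 N, if the wrist force passes 120 N, or if a joint passes its speed limit or range.

### The arm

A 6-joint arm with a two-finger parallel gripper is mounted at the origin on the work surface. World frame = base frame: x ahead of the robot, y to its left, z up, the work surface at z = 0. Lengths are in mm, angles in rad, forces in N, time in s.
With the tool pointing down it reaches from about 300 to 775 mm from the base axis. Payload 14.6 kg.
Tool frame: the origin (TCP) lies between the finger pads; the fingertips stand 8 mm ahead of it and the grasp point (between the pads) lies 11 mm behind it; z points along the fingers, y is the direction in which the jaws open and shut (so a half turn about z gives the same grasp; the last joint's range is limited). The gripper opens to 94 mm and grips with 3 to 60 N. Pads are 16 mm wide; open, the fingers measure 119 mm over their backs; the gripper's body (75 mm by 177 mm) begins 78 mm behind the grasp point.
Start: joints at [1.114, 0.3, 1.521, -0, 1.321, -0.067], TCP at [208.998, 508.733, 184.946] pointing down, gripper open.
Joint ranges: [-3.03, 3.03], [-0.79, 2.21], [0.23, 2.52], [-1.04, 4.18], [0, 3.07], [-2.55, 2.55]. Speed limits (rad/s): [2.22, 2.22, 2.57, 3.14, 3.14, 3.14].

### API

Orientations are given as [roll, pitch, yaw] about the fixed x, y, z axes, in that order (R = Rz(yaw) Ry(pitch) Rx(roll)).
In Python, from cell import manip gives the robot as it stands. The module is installed in compiled form; this text tells all that it offers.
- The arm moves only by the tool send_rows, never from a script. Its argument "series" is a list that holds one entry, the list of rows, each a list of 5 numbers: the opening, from 0 (shut) to 1 (fully open), then the shift along the tool's x, y, z in mm, then the turn about the tool's z in degrees. In form: [[[gripper, dx, dy, dz, roll], ...]]. A call has 1 to 10 rows; each row is the pose to reach, as a shift and turn from the pose commanded when the call began, along the tool's axes at that moment; what a row does not reach only later rows make up. A row lasts 1/10 s, in which the tool goes at most 50 mm and 8.59 degrees, less where a joint would pass 70% of its speed; a pose out of reach is approached as far as the arm can. A call with a gripper value outside its range is refused whole. The fingers move at their own pace and stop on an object; "newtons" is the grip in N (left out, the last holds). Time passes only in rows, so rows that repeat a pose let the fingers close. It gives the time, the measured TCP pose, the force and the opening at its end, in the units of the state.
- manip.read_state(): the state, without advancing time (a new reading comes with each control period).
- manip.camera(name): name is "scene" or "side" or "wrist"; returns a dict with "img" (480x640x3 uint8, red, green, blue), "vfov" (degrees; the focal length in pixels is half the picture's height over the tangent of half this angle, whatever the lens; pixels are square), "cx", "cy" (the principal point, pixels), "dist" ([k1, k2, p1, p2, k3] as OpenCV has them; the pictures are not rectified), "pose" (4x4, takes a point from camera to world coordinates); the wrist camera has in their place "T_tool_cam" (4x4, takes a point from camera to tool coordinates, whose origin is the TCP and whose axes are the flange's). Camera axes: x right, y down, z forward; pixel columns grow to the right and rows downward; lengths in mm; the calibration is good to about 2 mm. A picture is of the moment at which its call begins: read the wrist's pose just before it. There is no depth.
- manip.sign_off(): hands the job in, once; it reports no verdict.
Trained networks look in a picture, given as the dict that the camera call returned (one of the last four; its "shot" number tells which), for a name from the list of things; names that differ only in an ending like _2 or _b are one class to them, and where a whole thing is asked for, a point or a joint stands for the part that bears it (a point fixed in the world has none). Each returns a list of dicts, best first, with "conf" (0 to 1); they miss things now and then, are a little off and sometimes report something else, mostly with a low value. They report only what shows in the picture. A call takes as long as a camera call.
- manip.find_in(target, picture): "rect" ([left, top, width, height] in pixels, round what is visible of it).
- manip.silhouettes(target, picture): "pixels" (480x640 bool, what is visible of it) and "rect" ([left, top, width, height] in pixels, round what is visible of it).
The state is a dict: "clock": time; "joints": joint angles; "qd": joint speeds; "effort": joint torques, N m; "eef_pos": TCP position; "eef_rot": TCP orientation; "wrist_force": force on the tool from outside, world axes, zero at the start; "moment": the same for the moment, N m; "finger_gap": finger opening in mm.
Only numpy, scipy, OpenCV 4.12 (cv2) and the standard library are available. Lean on these libraries where they do the work, as an engineer would, in place of code of your own. Each camera call takes 0.05 s, during which the arm holds its last target. There are 200 camera calls.

## Working session

There is one attempt and no reset: what is moved stays moved. The work goes in short steps, Python scripts to look and compute and a tool call to move; the robot and the scene stay as the last step left them, time stands still between calls to the robot, and variables do not carry over. Pictures are saved under pics/ and viewed, about 8 in all and at most 12, crops included, and the job is handed in when it is done.

Besides the shell and the picture viewer there is one more tool, called after ">>>" in YAML: its name, and indented under it one key for each argument. send_rows: Moves the arm, as the interface text tells. Its arguments: {"type":"object","properties":{"series":{"type":"array"},"newtons":{"type":"number"}},"required":["series"]}

```bash
mkdir -p pics
cat > h.py <<'E'
import numpy as np, cv2, json
from cell import manip
from scipy.spatial.transform import Rotation as Ro
def K(c):
    f=240/np.tan(np.radians(c["vfov"]/2)); return np.array([[f,0,c["cx"]],[0,f,c["cy"]],[0,0,1]])
def pose(c,s=None):
    if "pose" in c: return np.array(c["pose"])
    T=np.eye(4); T[:3,:3]=Ro.from_euler('xyz',s["eef_rot"]).as_matrix(); T[:3,3]=s["eef_pos"]
    return T@np.array(c["T_tool_cam"])
def rays(c,P,uv):
    n=cv2.undistortPoints(np.array(uv,float).reshape(-1,1,2),K(c),np.array(c["dist"],float)).reshape(-1,2)
    return P[:3,3],np.c_[n,np.ones(len(n))]@P[:3,:3].T
def onz(c,P,uv,z):
    o,d=rays(c,P,uv); return o+d*((z-o[2])/d[:,2])[:,None]
def proj(c,P,X):
    Q=np.linalg.inv(P); r=cv2.Rodrigues(Q[:3,:3])[0]
    return cv2.projectPoints(np.array(X,float).reshape(-1,1,3),r,Q[:3,3],K(c),np.array(c["dist"],float))[0].reshape(-1,2)
def tri(A):
    M=np.zeros((3,3));b=np.zeros(3)
    for c,P,uv in A:
        o,d=rays(c,P,[uv]);d=d[0]/np.linalg.norm(d[0]);q=np.eye(3)-np.outer(d,d);M+=q;b+=q@o
    X=np.linalg.solve(M,b); return X,[np.linalg.norm(proj(c,P,X)[0]-uv).round(1) for c,P,uv in A]
def save(c,n): cv2.imwrite(f"pics/{n}.png",c["img"][:,:,::-1])
E
python3 - <<'E'
from h import *
print({k:np.round(v,3) if not isinstance(v,dict) else v for k,v in manip.read_state().items()})
for n in ["scene","side"]:
    c=manip.camera(n); save(c,n+"0"); P=pose(c); print(n,c["vfov"],P.round(2).tolist())
    for t in ["cleaner","flap","flap_tab","basin","salad_bowl","mug","soap","salt","spoon"]:
        r=manip.find_in(t,c)[:2]; print(t,[(np.round(x["rect"]).tolist(),round(x["conf"],2)) for x in r])
a=cv2.imread("pics/scene0.png");b=cv2.imread("pics/side0.png")
E
```

```text
{'clock': np.float64(0.0), 'joints': array([ 1.114,  0.3  ,  1.522,  0.   ,  1.321, -0.067]), 'qd': array([ 0.001,  0.   ,  0.001,  0.   , -0.   ,  0.002]), 'effort': array([ 1.0000e-03, -5.3181e+01, -3.5274e+01,  7.1000e-02,  2.4000e-02,
       -0.0000e+00]), 'eef_pos': array([208.874, 508.5  , 184.404]), 'eef_rot': array([-3.14 , -0.   ,  2.752]), 'wrist_force': array([-0.143, -0.933,  0.618]), 'moment': array([-0.081, -0.025,  0.025]), 'finger_gap': np.float64(94.084)}
scene 46.817643940689535 [[0.25, 0.76, -0.59, 1304.41], [0.97, -0.19, 0.16, -189.33], [0.01, -0.62, -0.79, 1069.08], [0.0, 0.0, 0.0, 1.0]]
cleaner [([258.0, 184.0, 144.0, 130.0], 0.81)]
flap [([258.0, 185.0, 137.0, 84.0], 0.72), ([256.0, 184.0, 147.0, 132.0], 0.25)]
flap_tab [([255.0, 182.0, 139.0, 91.0], 0.76)]
basin [([402.0, 160.0, 75.0, 60.0], 0.93), ([256.0, 185.0, 142.0, 133.0], 0.43)]
salad_bowl [([131.0, 221.0, 82.0, 65.0], 0.96), ([444.0, 262.0, 44.0, 54.0], 0.62)]
mug [([443.0, 262.0, 47.0, 53.0], 0.82)]
soap [([182.0, 305.0, 38.0, 58.0], 0.95)]
salt [([409.0, 288.0, 27.0, 38.0], 0.96), ([402.0, 160.0, 76.0, 62.0], 0.6)]
spoon [([259.0, 186.0, 133.0, 82.0], 0.59), ([279.0, 194.0, 26.0, 12.0], 0.55)]
side 57.718491441193194 [[0.8, -0.5, 0.32, 323.9], [-0.59, -0.69, 0.42, -349.26], [0.01, -0.53, -0.85, 791.66], [0.0, 0.0, 0.0, 1.0]]
cleaner [([224.0, 165.0, 174.0, 171.0], 0.72), ([222.0, 172.0, 162.0, 135.0], 0.7)]
flap [([220.0, 175.0, 160.0, 134.0], 0.87)]
flap_tab [([218.0, 173.0, 163.0, 135.0], 0.69)]
basin [([130.0, 139.0, 88.0, 75.0], 0.76)]
salad_bowl [([336.0, 369.0, 113.0, 111.0], 0.63)]
mug [([265.0, 110.0, 47.0, 54.0], 0.74)]
soap [([218.0, 170.0, 167.0, 135.0], 0.66), ([454.0, 293.0, 57.0, 59.0], 0.58)]
salt [([314.0, 145.0, 26.0, 36.0], 0.88)]
spoon [([193.0, 282.0, 40.0, 77.0], 0.73), ([221.0, 167.0, 174.0, 169.0], 0.72)]
```

Run:
```python
import cv2,numpy as np
a=cv2.imread("pics/scene0.png")[130:380,120:500];b=cv2.imread("pics/side0.png")[90:480,120:520]
cv2.imwrite("pics/s0.png",cv2.resize(a,None,fx=2.1,fy=2.1,interpolation=3)[:600,:800]); cv2.imwrite("pics/d0.png",cv2.resize(b,None,fx=1.5,fy=1.5,interpolation=3))
```

```text
(no output)
```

View pics/s0.png

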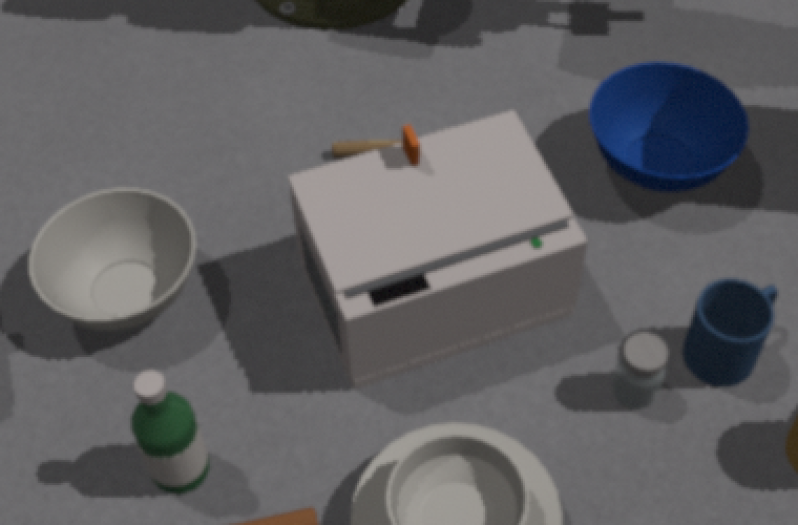

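View pics/d0.png

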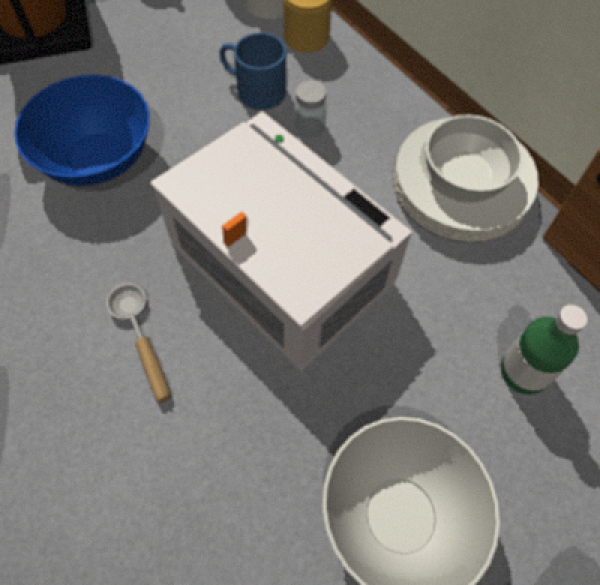

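Scene: basin on the +y side, salad bowl on -y; the flap's orange tab is at s0 (412,145) and d0 (235,228). The spoon lies in front of the cleaner. Next I'll fit the cleaner's pose from the corner pixels.

```bash
cat > fit.py <<'E'
from h import *
from scipy.optimize import least_squares
C={n:manip.camera(n) for n in["scene","side"]}
S=lambda p:(np.array(p)+.5)/2.1+[120,130]-.5
D=lambda p:(np.array(p)+.5)/1.5+[120,90]-.5
def flap(r,y,h,th): # r forward from hinge, h above hinge plane
    return [60-r*np.cos(th)+h*np.sin(th),y,138+r*np.sin(th)+h*np.cos(th)]
obs=[("scene",S((290,180)),"f",154,-130,3),("scene",S((517,112)),"f",154,130,3),
("scene",S((355,382)),"b",90,-130,0),("scene",S((576,313)),"b",90,130,0),("scene",S((584,238)),"b",90,130,135),
("side",D((152,183)),"f",154,130,3),("side",D((302,328)),"f",154,-130,3),
("side",D((409,237)),"b",90,-130,135),("side",D((262,112)),"b",90,130,135),("side",D((302,363)),"b",-90,-130,0),
("scene",S((408,127)),"t",132,0,39),("side",D((236,217)),"t",132,0,39)]
def W(p,L):
    c,s=np.cos(p[2]),np.sin(p[2]); return [p[0]+c*L[0]-s*L[1],p[1]+s*L[0]+c*L[1],L[2]]
def res(p):
    o=[]
    for n,uv,k,*a in obs:
        L=a if k=="b" else flap(a[0],a[1]+(p[4] if k=="t" else 0),a[2],p[3])
        o.append(proj(C[n],pose(C[n]),[W(p,L)])[0]-uv)
    return np.ravel(o)
q=least_squares(res,[530,0,0,.1,0],loss="soft_l1",x_scale=[10,10,.1,.1,10])
print(q.x.round(3)); print(res(q.x).reshape(-1,2).round(1).tolist())
p=q.x
print("tab pt",W(p,flap(132,p[4],29,p[3])),"slots",W(p,[-15,60,115]),W(p,[-15,-60,115]))
# round things: rim centre from two views by mask fit
for t,r,h in[("basin",95,80),("salad_bowl",90,75),("mug",40,90),("soap",30,170),("salt",25,80)]:
    R={}
    for n in C:
        b=manip.find_in(t,C[n])
        if b: R[n]=b[0]["rect"]
    a=np.linspace(0,6.28,60)
    def f(x):
        o=[]
        for n,b in R.items():
            pts=np.vstack([np.c_[x[0]+k*np.cos(a),x[1]+k*np.sin(a),0*a+z] for k,z in[(r,h),(r*.65,0)]])
            u=proj(C[n],pose(C[n]),pts); lo,hi=u.min(0),u.max(0)
            o+= [lo[0]-b[0],hi[0]-b[0]-b[2],lo[1]-b[1]]
        return np.array(o)
    s=least_squares(f,onz(C["scene"],pose(C["scene"]),[[R["scene"][0]+R["scene"][2]/2,R["scene"][1]+R["scene"][3]/2]],h/2)[0][:2],loss="soft_l1")
    print(t,s.x.round(),s.fun.round(1))
print(onz(C["side"],pose(C["side"]),[D((127,303)),D((163,398))],5).round())
E
python3 fit.py
```

```text
[ 5.73956e+02  4.89600e+00  1.36000e-01  4.80000e-02 -1.87000e+00]
[[-1.1, -1.3], [-1.2, -0.7], [-0.4, 4.7], [-0.3, 1.2], [2.3, 1.4], [-1.6, 0.1], [-0.5, -0.7], [1.8, -4.2], [-0.3, -0.8], [-0.5, 6.1], [1.0, 4.5], [-0.5, 3.7]]
tab pt [np.float64(504.4104600269094), np.float64(-6.523829990494818), np.float64(173.31783195455597)] slots [np.float64(550.9467695545792), np.float64(62.30288360607281), 115] [np.float64(567.2424631743887), np.float64(-56.58551098923367), 115]
basin [453. 321.] [-1.5  1.4  0.1 -3.7  1.8 -0.1]
salad_bowl [ 492. -334.] [ 1.8 -1.1 -2.3 -0.   0.6 -0.2]
mug [731. 282.] [ 5.9 -0.4  0.1  8.3 -2.4  1.8]
soap [ 724. -290.] [ -2.3   0.3  -9.9  -1.3   4.7 -12.6]
salt [751. 174.] [-0.  -0.  -5.  -0.2  3.1 -0.7]
[[373.  74.   5.]
 [346. -64.   5.]]
```

>>> send_rows:
  series:
    - [[1, 0, 0, -50, 0], [1, 0, 0, -100, -8], [1, 0, 0, -150, -16], [1, -39, -30, -180, -24], [1, -78, -60, -180, -30], [1, -117, -90, -180, -30], [1, -156, -120, -180, -30], [1, -195, -150, -180, -30], [1, -234, -180, -180, -30], [1, -273, -210, -180, -30]]

```text
clock: 2.6
eef_pos: [381.2, 210.5, 365.2]
eef_rot: [3.141, 0.001, -3.008]
wrist_force: [1.1, 1.2, 0.6]
finger_gap: 94.3
```

```bash
cat >> h.py <<'E'
def to(X,yaw=None,s=None):
    s=s or manip.read_state(); R=Ro.from_euler('xyz',s["eef_rot"]).as_matrix()
    d=R.T@(np.array(X)-s["eef_pos"]); 
    r=None if yaw is None else -np.degrees((yaw-s["eef_rot"][2]+np.pi)%(2*np.pi)-np.pi)
    return d.round(1),r
E
python3 - <<'E'
from h import *
s=manip.read_state(); print(s["clock"],s["eef_pos"],s["eef_rot"],s["joints"]); print(to([490,-5,360],.136+np.pi)); print(np.array(manip.camera("wrist")["T_tool_cam"]).round(2).tolist())
E
```

```text
2.6 [381.23879916 210.45253082 365.19386478] [ 3.14145306e+00  6.11836597e-04 -3.00753761e+00] [ 4.20274417e-01 -3.64966525e-02  1.49119778e+00 -3.90858950e-05
  1.68626517e+00 -1.28458151e+00]
(array([ -79. , -228.1,    5.2]), np.float64(-0.1114379765705379))
[[0.0, -0.96, -0.27, 79.95], [1.0, 0.0, -0.0, -0.11], [0.0, -0.27, 0.96, -200.48], [0.0, 0.0, 0.0, 1.0]]
```

>>> send_rows:
  series:
    - [[1, -15, -46, 0, 0], [1, -31, -91, 2, 0], [1, -47, -137, 4, 0], [1, -63, -182, 5, 0], [1, -79, -228, 5, 0], [1, -79, -228, 5, 0]]

```text
clock: 3.25
eef_pos: [490.7, -7.2, 358.9]
eef_rot: [-3.141, -0.002, -3.013]
wrist_force: [-0.7, -0.3, 0.3]
finger_gap: 94.6
```

Run:
```python
from h import *
s=manip.read_state(); c=manip.camera("wrist"); save(c,"w1"); P=pose(c,s); print(s["clock"],s["eef_pos"],s["eef_rot"])
json.dump(P.tolist(),open("w1.json","w"))
m=manip.silhouettes("flap_tab",c); print([(x["rect"],x["conf"]) for x in m])
hsv=cv2.cvtColor(c["img"],cv2.COLOR_RGB2HSV); mk=cv2.inRange(hsv,(3,150,80),(18,255,255))
n,_,st,ce=cv2.connectedComponentsWithStats(mk); print([(a.tolist(),b.round(1).tolist()) for a,b in zip(st,ce) if a[4]>60][1:])
```

```text
3.25 [490.72826639  -7.1736446  358.8631766 ] [-3.14131955e+00 -1.84839678e-03 -3.01270843e+00]
[([197.1, 195.7, 243.8, 126.7], 0.78), ([202.0, 181.0, 239.9, 161.6], 0.42)]
[([315, 205, 9, 35, 304], [319.1, 221.9]), ([156, 424, 29, 56, 192], [169.9, 451.7])]
```

View pics/w1.png

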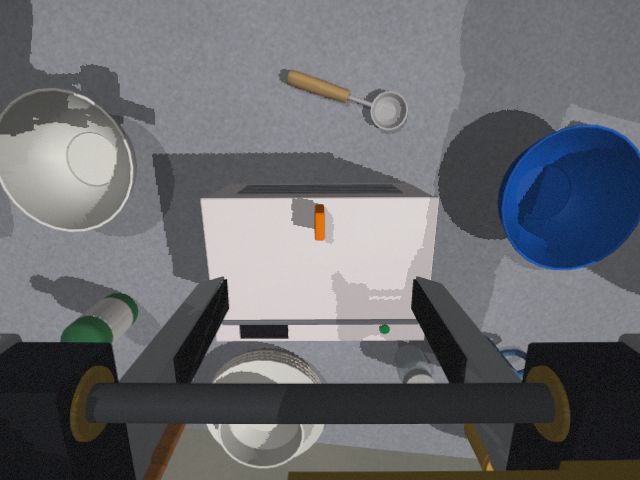

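Wrist view: tab top face centred near (319.5,226); flap front corners are (202,198) and (437,197), and the ledge's rear corners about (217,340) and (427,340). I'll refit with these.

Run:
```python
src=open("fit.py").read().split("# round")[0].split("q=least")
exec(src[0])
w=manip.camera("wrist"); C["wrist"]=w; _p=pose; PW=np.array(json.load(open("w1.json"))); pose=lambda c:PW if "T_tool_cam" in c else _p(c)
obs=[o for o in obs if not(o[2]=="b" and o[5]==0 )]+[("wrist",(202,198),"f",154,-130,3),("wrist",(437,197),"f",154,130,3),("wrist",(217,340),"b",90,-130,135),("wrist",(427,340),"b",90,130,135),("wrist",(319.5,226),"t",132,0,39)]
q=least_squares(res,[574,5,.13,.05,0],loss="soft_l1",x_scale=[10,10,.1,.1,10]); p=q.x
print(p.round(3)); print(res(p).reshape(-1,2).round(1).tolist())
np.save("cl.npy",p)
X=np.array(W(p,flap(132,p[4],29,p[3])));print("tab",X)
print("top on z",onz(w,PW,[(319.5,226)],X[2]+10))
print(to(X+[0,0,-11],p[2]+np.pi))
```

```text
[ 5.72791e+02  4.08900e+00  1.32000e-01  4.30000e-02 -9.54000e-01]
[[-1.4, -1.6], [-1.5, -0.7], [1.7, 1.3], [-1.8, 0.7], [-1.2, 0.3], [1.6, -3.3], [-0.2, -0.3], [0.9, 4.1], [-1.4, 4.3], [-0.7, -0.1], [2.2, 0.1], [0.3, 1.1], [-3.0, 0.5], [-0.1, 0.1]]
tab [502.9180361   -6.17778035 172.70188665]
top on z [[503.2741186   -5.98500726 182.70188665]]
(array([-12.9,  -6. , 198.6]), np.float64(0.16089957830840854))
```

>>> send_rows:
  series:
    - [[0.5, -13, -6, 40, 0], [0.5, -13, -6, 85, 0], [0.4, -13, -6, 130, 0], [0.4, -13, -6, 160, 0], [0.4, -13, -6, 160, 0]]

```text
clock: 4.0
eef_pos: [501.3, -6.1, 196.9]
eef_rot: [3.14, -0.006, -3.006]
wrist_force: [-0.1, -0.2, 0.8]
finger_gap: 57.1
```

Run:
```python
from h import *
s=manip.read_state(); c=manip.camera("wrist"); save(c,"w2"); P=pose(c,s); print(s["clock"],s["eef_pos"],s["eef_rot"],s["finger_gap"])
print("tab proj",proj(c,P,[[503,-6,183],[503,-6,147]]))
hsv=cv2.cvtColor(c["img"],cv2.COLOR_RGB2HSV); mk=cv2.inRange(hsv,(3,150,40),(18,255,255))
n,_,st,ce=cv2.connectedComponentsWithStats(mk); print([(a.tolist(),b.round(1).tolist()) for a,b in zip(st,ce) if a[4]>60][1:])
s=manip.read_state(); print(s["eef_pos"],to([502.9,-6.2,161.7],3.2736))
```

```text
4.0 [501.34674142  -6.05057221 196.91439913] [ 3.14030203 -0.00565878 -3.00610801] 57.14069117223417
tab proj [[319.62676099 272.58517179]
 [319.58001173 254.27458401]]
[([312, 233, 16, 63, 970], [319.4, 264.7])]
[502.5937876   -6.29019312 199.77474643] (array([-0.4,  0. , 38.1]), np.float64(0.19016688857800657))
```

View pics/w2.png

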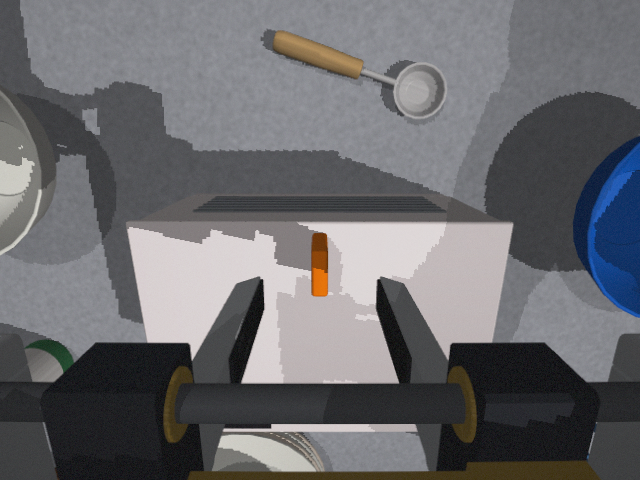

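The fin is centred between the fingers at (319.5,272). Descending and pinching.

>>> send_rows:
  series:
    - [[0.4, 0, 0, 20, 0], [0.4, 0, 0, 37, 0], [0.05, 0, 0, 37, 0], [0.0, 0, 0, 37, 0], [0, 0, 0, 37, 0], [0, 0, 0, 37, 0], [0, 0, 0, 37, 0]]
  newtons: 12

```text
clock: 4.75
eef_pos: [503.4, -6.3, 163.8]
eef_rot: [3.14, 0.001, -3.007]
wrist_force: [-0.2, 6.6, 0.8]
finger_gap: 9.0
```

Run:
```python
from h import *
s=manip.read_state(); print(s["clock"],s["eef_pos"],s["wrist_force"],s["finger_gap"],s["eef_rot"])
p=np.load("cl.npy"); th0=p[3]
f=lambda t:np.array([-132*np.cos(t)+29*np.sin(t),132*np.sin(t)+29*np.cos(t)])
for k in range(1,25):
    t=th0+k*(1.86-th0)/24; d=f(t)-f(th0); print(round(t,3),(-d).round(1).tolist())
```

```text
4.75 [503.38959318  -6.25275701 163.82991479] [-0.23079807  6.64225692  0.82498117] 8.983235926180901 [ 3.13994437e+00  1.18900494e-03 -3.00749505e+00]
0.119 [-3.0, -9.8]
0.195 [-6.7, -19.3]
0.27 [-11.2, -28.5]
0.346 [-16.3, -37.4]
0.422 [-22.1, -45.8]
0.498 [-28.5, -53.8]
0.573 [-35.4, -61.3]
0.649 [-43.0, -68.2]
0.725 [-51.0, -74.5]
0.8 [-59.5, -80.2]
0.876 [-68.4, -85.3]
0.952 [-77.6, -89.6]
1.027 [-87.2, -93.3]
1.103 [-97.0, -96.2]
1.179 [-107.0, -98.4]
1.254 [-117.1, -99.8]
1.33 [-127.3, -100.4]
1.406 [-137.5, -100.3]
1.482 [-147.7, -99.4]
1.557 [-157.8, -97.7]
1.633 [-167.8, -95.2]
1.709 [-177.5, -92.1]
1.784 [-186.9, -88.2]
1.86 [-196.1, -83.5]
```

>>> send_rows:
  series:
    - [[0, -3, 0, -9.8, 0], [0, -6.7, 0, -19.3, 0], [0, -11.2, 0, -28.5, 0], [0, -16.3, 0, -37.4, 0], [0, -22.1, 0, -45.8, 0], [0, -28.5, 0, -53.8, 0], [0, -35.4, 0, -61.3, 0], [0, -43, 0, -68.2, 0]]

```text
clock: 5.55
eef_pos: [546.3, -1.6, 232.2]
eef_rot: [-3.141, 0.001, -3.008]
wrist_force: [-0.6, 0.6, 0.5]
finger_gap: 0.7
```

>>> send_rows:
  series:
    - [[0, -8, 0, -6.3, 0], [0, -16.5, 0, -12, 0], [0, -25.4, 0, -17.1, 0], [0, -34.6, 0, -21.4, 0], [0, -44.2, 0, -25.1, 0], [0, -54, 0, -28, 0], [0, -64, 0, -30.2, 0], [0, -74.1, 0, -31.6, 0]]

```text
clock: 6.35
eef_pos: [619.8, 8.3, 263.5]
eef_rot: [-3.141, 0.0, -3.008]
wrist_force: [1.3, 0.1, 0.3]
finger_gap: 0.2
```

>>> send_rows:
  series:
    - [[0, -10.2, 0, -0.6, 0], [0, -20.4, 0, -0.5, 0], [0, -30.6, 0, 0.4, 0], [0, -40.7, 0, 2.1, 0], [0, -50.7, 0, 4.6, 0], [0, -60.4, 0, 7.7, 0], [0, -69.8, 0, 11.6, 0], [0, -79, 0, 16.3, 0], [0, -79, 0, 16.3, 0]]

```text
clock: 7.25
eef_pos: [698.0, 18.9, 245.3]
eef_rot: [3.141, -0.002, -3.008]
wrist_force: [0.1, 0.3, -0.3]
finger_gap: 0.3
```

Run:
```python
from h import *
s=manip.read_state(); print(s["clock"],s["eef_pos"],s["wrist_force"],s["finger_gap"],s["eef_rot"],s["joints"])
c=manip.camera("side");d=manip.camera("scene"); cv2.imwrite("pics/open.png",np.hstack([c["img"][20:420,100:500],d["img"][50:450,150:550]])[:,:,::-1])
```

```text
7.25 [697.95309024  18.94860381 245.31329095] [ 0.12855713  0.30093149 -0.3274376 ] 0.27665795098856183 [ 3.14139928e+00 -1.52254665e-03 -3.00775853e+00] [-2.52806176e-02  6.27937414e-01  9.14137493e-01 -5.03270127e-05
  1.60105170e+00 -1.72991240e+00]
```

View pics/open.png

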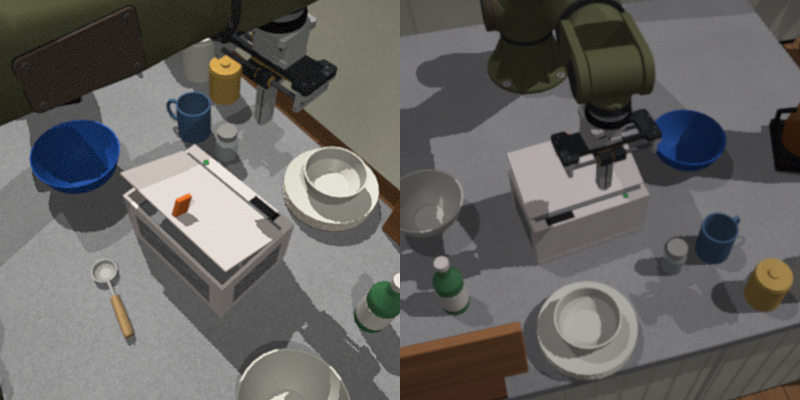

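The fin slipped out early: the image shows the flap only partly raised, fin at crop (181,205). I'll estimate its angle from the side view.

Run:
```python
src=open("fit.py").read().split("obs=")[0]+"def W"+open("fit.py").read().split("def W")[1].split("def res")[0]
exec(src); p=np.load("cl.npy"); c=C["side"]; P=pose(c)
img=c["img"]; hsv=cv2.cvtColor(img,cv2.COLOR_RGB2HSV); mk=cv2.inRange(hsv,(3,190,90),(16,255,255))
n,_,st,ce=cv2.connectedComponentsWithStats(mk); print([(a.tolist(),b.round(1).tolist()) for a,b in zip(st,ce) if 60<a[4]<5000])
for t in np.arange(.04,.7,.06):
    print(round(t,2),proj(c,P,[W(p,flap(132,p[4],21,t)),W(p,flap(154,130,3,t)),W(p,flap(154,-130,3,t))]).round().tolist(),np.round(W(p,flap(132,p[4],29,t))))
```

```text
[([273, 215, 18, 21, 214], [281.3, 224.9])]
0.04 [[276.0, 245.0], [219.0, 213.0], [320.0, 309.0]] [503.  -6. 172.]
0.1 [[277.0, 242.0], [219.0, 209.0], [320.0, 306.0]] [505.  -6. 180.]
0.16 [[277.0, 239.0], [219.0, 206.0], [321.0, 303.0]] [508.  -6. 188.]
0.22 [[278.0, 235.0], [219.0, 202.0], [322.0, 300.0]] [511.  -5. 195.]
0.28 [[279.0, 232.0], [219.0, 198.0], [323.0, 297.0]] [515.  -5. 202.]
0.34 [[281.0, 228.0], [219.0, 194.0], [325.0, 293.0]] [519.  -4. 209.]
0.4 [[282.0, 224.0], [220.0, 190.0], [327.0, 289.0]] [523.  -3. 216.]
0.46 [[284.0, 220.0], [221.0, 186.0], [329.0, 285.0]] [528.  -3. 223.]
0.52 [[286.0, 216.0], [222.0, 181.0], [331.0, 281.0]] [533.  -2. 229.]
0.58 [[289.0, 212.0], [224.0, 177.0], [334.0, 276.0]] [539.  -1. 235.]
0.64 [[291.0, 208.0], [226.0, 172.0], [337.0, 271.0]] [545.  -1. 240.]
```

Flap is at about 0.34 rad. Rather than regripping, I'll push it open from the front with closed fingers under and behind its free edge.

>>> send_rows:
  series:
    - [[0, 0, 0, -45, 0], [0, 40, 1, -60, 0], [0, 85, 2, -60, 0], [0, 130, 2, -60, 0], [0, 175, 2, -60, 0], [0, 215, 2, -50, 0], [0, 246, 2, -20, 0], [0, 246, 2, 25, 0], [0, 246, 2, 70, 0], [0, 246, 2, 82, 0]]

```text
clock: 8.45
eef_pos: [451.4, -11.8, 161.5]
eef_rot: [3.141, -0.004, -3.008]
wrist_force: [0.8, 1.2, -0.0]
finger_gap: 0.1
```

Run:
```python
from h import *
s=manip.read_state(); p=np.load("cl.npy"); d=np.array(s["eef_pos"][:2])-p[:2]; c,n=np.cos(p[2]),np.sin(p[2])
print(s["clock"],s["eef_pos"],s["wrist_force"],s["eef_rot"],"local",c*d[0]+n*d[1],-n*d[0]+c*d[1])
w=10
for t in np.r_[.34:1.5:9j]: print(round(t,2),"x",round(60-154*np.cos(t)-w-3*np.sin(t),1),"edge z",round(138+154*np.sin(t),1))
```

```text
8.45 [451.40597521 -11.82354446 161.52663624] [ 0.78432371  1.1866149  -0.01185424] [ 3.14052211 -0.00435721 -3.00800544] local -122.42347933143016 0.24907289141425615
0.34 x -96.2 edge z 189.4
0.48 x -87.6 edge z 209.8
0.63 x -76.2 edge z 228.7
0.77 x -62.1 edge z 245.8
0.92 x -45.7 edge z 260.5
1.06 x -27.2 edge z 272.7
1.21 x -7.2 edge z 282.1
1.36 x 14.1 edge z 288.4
1.5 x 36.1 edge z 291.6
```

>>> send_rows:
  series:
    - [[0, -20, 0, 0, 0], [0, -32, 0, -9, 0], [0, -44, 0, -27, 0], [0, -58, 0, -44, 0], [0, -74, 0, -59, 0], [0, -93, 0, -71, 0], [0, -113, 0, -80, 0], [0, -134, 0, -83, 0], [0, -156, 0, -83, 0], [0, -175, 0, -83, 0]]

```text
clock: 9.45
eef_pos: [627.9, 11.5, 249.6]
eef_rot: [-3.141, 0.002, -3.008]
wrist_force: [-1.4, 0.2, 0.5]
finger_gap: 0.0
```

Run:
```python
from h import *
s=manip.read_state(); print(s["eef_pos"],s["wrist_force"],s["moment"])
c=manip.camera("side");d=manip.camera("scene"); cv2.imwrite("pics/open2.png",np.hstack([c["img"][20:420,100:500],d["img"][50:450,150:550]])[:,:,::-1])
```

```text
[627.94765729  11.53057914 249.60223305] [-1.43264919  0.21885405  0.54111135] [-0.07000672  0.31807587  0.03033762]
```

View pics/open2.png

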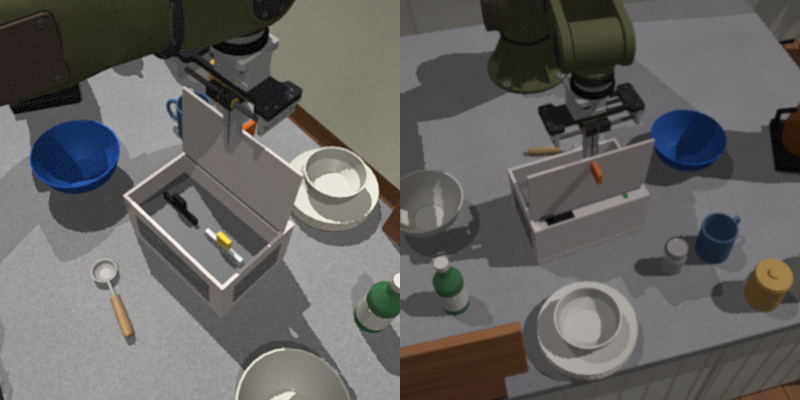

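Working: the flap is near upright. The mesh filter with the yellow tab is in the -y slot (left crop 224,241), black in +y. Pushing further.

>>> send_rows:
  series:
    - [[0, -8, 0, 0, 0], [0, -15, 0, 0, 0], [0, -20, 0, 0, 0], [0, -25, 0, 0, 0], [0, -25, 0, 0, 0]]

```text
clock: 10.05
eef_pos: [652.1, 14.7, 247.4]
eef_rot: [-3.142, 0.0, -3.008]
wrist_force: [-0.2, -0.2, -0.4]
finger_gap: 0.3
```

>>> send_rows:
  series:
    - [[0, -2, 0, 0, 0], [0, -4, 0, 0, 0], [0, -4, 0, 0, 0]]

```text
clock: 10.35
eef_pos: [655.8, 15.3, 247.5]
eef_rot: [-3.142, 0.0, -3.008]
wrist_force: [-0.7, -0.3, 0.6]
finger_gap: 0.7
```

>>> send_rows:
  series:
    - [[0, 15, 0, 0, 0], [0, 45, -10, 0, 0], [0, 80, -30, -20, 0], [0.4, 110, -50, -45, 0], [0.5, 135, -60, -55, 0], [0.55, 135, -60, -55, 0], [0.55, 135, -60, -55, 0]]

```text
clock: 11.05
eef_pos: [530.0, -62.3, 302.8]
eef_rot: [-3.141, 0.001, -3.008]
wrist_force: [0.1, -0.2, -1.0]
finger_gap: 29.1
```

Run:
```python
from h import *
s=manip.read_state(); c=manip.camera("wrist"); P=pose(c,s); print(s["clock"],s["eef_pos"],s["eef_rot"],s["finger_gap"])
save(c,"w3"); p=np.load("cl.npy")
def Wl(x,y,z): a,b=np.cos(p[2]),np.sin(p[2]); return [p[0]+a*x-b*y,p[1]+b*x+a*y,z]
print("expected tab top",proj(c,P,[Wl(-15,-60,126)]))
hsv=cv2.cvtColor(c["img"],cv2.COLOR_RGB2HSV); mk=cv2.inRange(hsv,(20,120,60),(35,255,255))
n,_,st,ce=cv2.connectedComponentsWithStats(mk); print([(a.tolist(),b.round(1).tolist()) for a,b in zip(st,ce) if 40<a[4]<9000])
for z in(126,):
  for a in st:
    if 40<a[4]<9000: print(onz(c,P,[(a[0],a[1]+a[3]/2),(a[0]+a[2],a[1]+a[3]/2)],z))
```

```text
11.05 [529.97604757 -62.28479602 302.79898234] [-3.14136129e+00  1.20199832e-03 -3.00844118e+00] 29.05094688722099
expected tab top [[320.02260266 247.43643077]]
[([306, 236, 29, 15, 420], [320.0, 243.2]), ([237, 367, 16, 76, 637], [242.9, 405.5]), ([386, 367, 18, 76, 636], [396.3, 405.6]), ([531, 423, 57, 57, 878], [564.9, 465.7]), ([111, 462, 412, 18, 4297], [348.5, 473.2])]
[[563.5479034  -72.31067693 126.        ]
 [559.55963233 -42.57657535 126.        ]]
[[ 772.42172662 -128.81864668  126.        ]
 [ 769.82224719 -110.02239568  126.        ]]
[[748.85818271  45.97920679 126.        ]
 [746.09852931  67.13892048 126.        ]]
[[794.3125197  238.11122244 126.        ]
 [785.8910462  310.00990293 126.        ]]
[[ 895.3751555  -280.70168008  126.        ]
 [ 825.61998379  237.09163255  126.        ]]
```

View pics/w3.png

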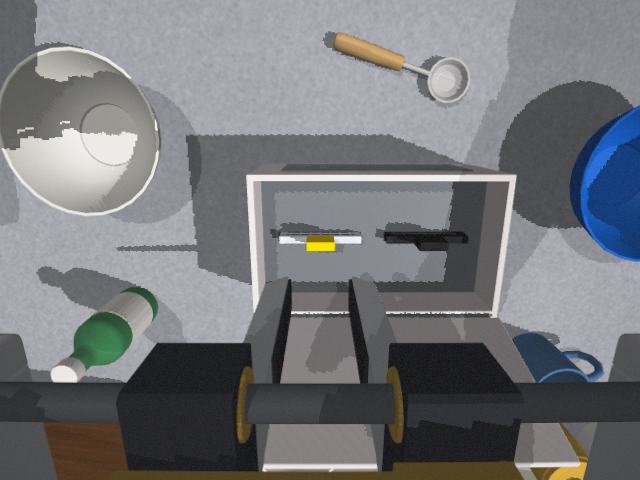

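Yellow tab at (320,246), as predicted, and width checks at 30 mm. Descend part way, fingers opening.

Run:
```python
from h import *
p=np.load("cl.npy");a,b=np.cos(p[2]),np.sin(p[2]);x,y=-15.5,-60
s=manip.read_state(); print(s["eef_pos"],s["finger_gap"],to([p[0]+a*x-b*y,p[1]+b*x+a*y,111],p[2]+np.pi))
```

```text
[530.18217854 -61.92382329 302.09335602] 32.916792957913955 (array([-35.5,  -0.3, 191.1]), np.float64(0.08216764137095164))
```

>>> send_rows:
  series:
    - [[0.55, -20, 0, 30, 0], [0.55, -35.5, 0, 70, 0], [0.55, -35.5, 0, 110, 0], [0.55, -35.5, 0, 130, 0], [0.55, -35.5, 0, 130, 0]]

```text
clock: 11.6
eef_pos: [564.0, -56.5, 168.4]
eef_rot: [3.14, -0.006, -3.007]
wrist_force: [-0.3, 0.8, 0.0]
finger_gap: 51.6
```

Run:
```python
from h import *
p=np.load("cl.npy");a,b=np.cos(p[2]),np.sin(p[2]);x,y=-15.5,-60
s=manip.read_state(); c=manip.camera("wrist"); P=pose(c,s); print(s["eef_pos"],s["finger_gap"],s["wrist_force"])
cv2.imwrite("pics/w4.png",cv2.resize(c["img"][150:400,170:470,::-1],None,fx=2,fy=2))
W=lambda x,y,z:[p[0]+a*x-b*y,p[1]+b*x+a*y,z]
print("tab top corners expected",proj(c,P,[W(-20,-75,126),W(-10,-75,126),W(-20,-45,126),W(-10,-45,126)]).round(1).tolist())
hsv=cv2.cvtColor(c["img"],cv2.COLOR_RGB2HSV); mk=cv2.inRange(hsv,(20,120,60),(35,255,255))
n,_,st,ce=cv2.connectedComponentsWithStats(mk); print([(q.tolist()) for q in st if 40<q[4]<9000])
s=manip.read_state();print(to([*W(x,y,111)],p[2]+np.pi))
```

```text
[564.0360387  -56.54114525 168.43809185] 51.57885078281011 [-0.28877859  0.75356383  0.02745961]
tab top corners expected [[295.8, 250.6], [296.0, 264.8], [340.6, 250.7], [340.4, 264.8]]
[[296, 240, 45, 23, 992], [178, 366, 27, 77, 928], [435, 366, 27, 77, 917], [172, 461, 413, 19, 4409]]
(array([-0.5, -0.7, 60.1]), np.float64(0.12659803402295372))
```

View pics/w4.png

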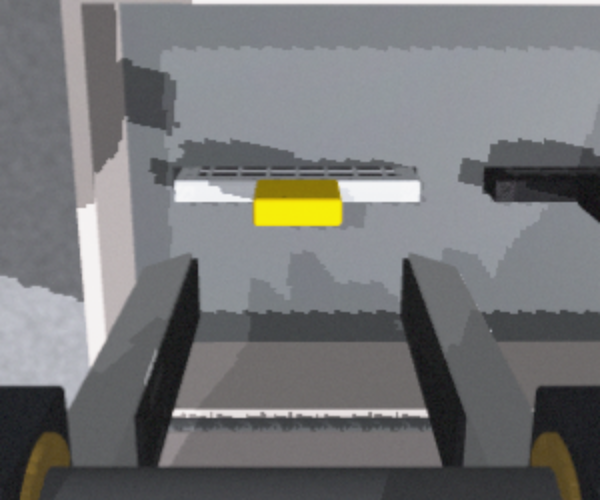

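Tab is centred between the fingers, within about 1 mm of the model. Descend and grip.

>>> send_rows:
  series:
    - [[0.55, 0.5, -0.5, 30, 0], [0.55, 0.5, -0.5, 50, 0], [0.55, 0.5, -0.5, 60, 0], [0.55, 0.5, -0.5, 60, 0], [0.2, 0.5, -0.5, 60, 0], [0.2, 0.5, -0.5, 60, 0], [0.2, 0.5, -0.5, 60, 0], [0.1, 0.5, -0.5, 60, 0], [0.1, 0.5, -0.5, 60, 0]]
  newtons: 45

```text
clock: 12.55
eef_pos: [564.7, -58.1, 112.7]
eef_rot: [-3.141, 0.0, -3.008]
wrist_force: [-1.3, -0.2, 0.5]
finger_gap: 14.8
```

Run:
```python
from h import *
p=np.load("cl.npy");a,b=np.cos(p[2]),np.sin(p[2]);x,y=-15.5,-60
s=manip.read_state(); c=manip.camera("wrist"); d=manip.camera("side"); P=pose(c,s); print(s["eef_pos"],s["finger_gap"],s["wrist_force"])
u=np.hstack([cv2.resize(c["img"][180:430,220:420],None,fx=2,fy=2),cv2.resize(d["img"][170:345,240:380],(400,500))]);cv2.imwrite("pics/w5.png",u[:,:,::-1])
```

```text
[564.69881014 -58.07665111 112.74013269] 14.768880732915381 [-1.32374473 -0.17689175  0.51708513]
```

View pics/w5.png

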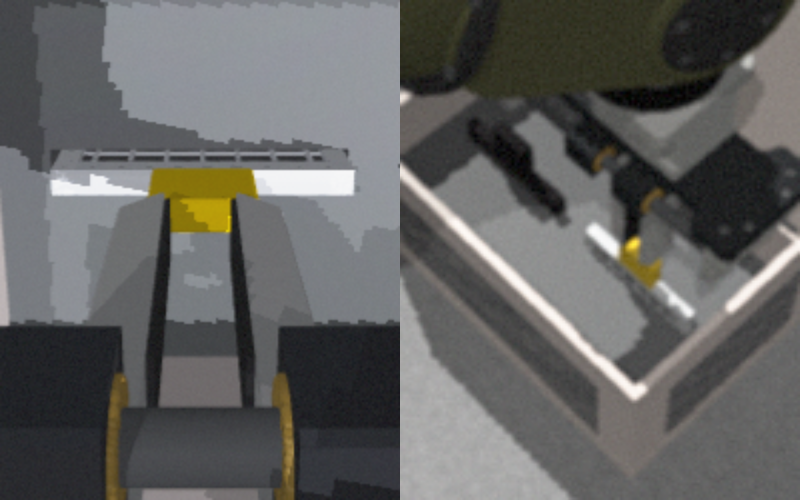

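Run:
```python
from h import *
p=np.load("cl.npy");a,b=np.cos(p[2]),np.sin(p[2])
W=lambda x,y,z:[p[0]+a*x-b*y,p[1]+b*x+a*y,z]
s=manip.read_state(); c=manip.camera("wrist"); P=pose(c,s); print(s["clock"],s["finger_gap"],s["eef_pos"])
f=lambda X:((proj(c,P,X)-[220,180])*2).round().tolist()
T=np.eye(4);T[:3,:3]=Ro.from_euler('xyz',s["eef_rot"]).as_matrix();T[:3,3]=s["eef_pos"]
g=s["finger_gap"]/2
for z in(8,0,-10,-20): print("tip",z,f([(T@[x,g,z,1])[:3] for x in(8,0,-8)]))
for z in(126,113,100): print("tab",z,f([W(-20,-75,z),W(-10,-75,z),W(-20,-45,z)]))
```

```text
12.65 10.438597565240098 [564.6495187  -58.05177706 112.58695972]
tip 8 [[218.0, 161.0], [218.0, 187.0], [218.0, 212.0]]
tip 0 [[219.0, 170.0], [218.0, 197.0], [218.0, 223.0]]
tip -10 [[220.0, 183.0], [219.0, 211.0], [219.0, 238.0]]
tip -20 [[220.0, 197.0], [220.0, 226.0], [220.0, 254.0]]
tab 126 [[145.0, 203.0], [146.0, 237.0], [259.0, 203.0]]
tab 113 [[148.0, 185.0], [149.0, 218.0], [255.0, 185.0]]
tab 100 [[151.0, 169.0], [152.0, 201.0], [252.0, 170.0]]
```

The picture shows the fingers above the tab: the tips appear about 27 mm higher than the stated tool geometry. Finger spacing here and in the previous picture, and the earlier slip off the fin's top, agree with that. The measured arm pose still matches the world points. I'll open and go about 27 mm lower, watching the force.

>>> send_rows:
  series:
    - [[0.55, 0, 0, 0, 0], [0.55, 0, 0, 0, 0], [0.55, 0, 0, 0, 0], [0.55, 0, 0, 0, 0], [0.55, 0, 0, 0, 0], [0.55, 0, 0, 8, 0], [0.55, 0, 0, 16, 0], [0.55, 0, 0, 22, 0], [0.55, 0, 0, 26, 0], [0.55, 0, 0, 26, 0]]

```text
clock: 13.7
eef_pos: [564.3, -58.0, 85.6]
eef_rot: [3.141, -0.001, -3.008]
wrist_force: [-0.6, 0.0, 0.4]
finger_gap: 51.6
```

>>> send_rows:
  series:
    - [[0.4, 0, 0, 0, 0], [0.2, 0, 0, 0, 0], [0.2, 0, 0, 0, 0], [0.2, 0, 0, 0, 0], [0.2, 0, 0, 0, 0], [0.2, 0, 0, 0, 0]]
  newtons: 45

```text
clock: 14.3
eef_pos: [564.7, -58.0, 86.7]
eef_rot: [-3.142, 0.0, -3.008]
wrist_force: [-0.5, -0.1, 1.5]
finger_gap: 28.9
```

Run:
```python
from h import *
s=manip.read_state(); c=manip.camera("wrist"); d=manip.camera("side"); print(s["clock"],s["eef_pos"],s["finger_gap"],s["wrist_force"])
u=np.hstack([cv2.resize(c["img"][180:430,220:420],None,fx=2,fy=2),cv2.resize(d["img"][170:345,240:380],(400,500))]);cv2.imwrite("pics/w6.png",u[:,:,::-1])
```

```text
14.3 [564.74071151 -58.04001875  86.65336169] 28.896000318939613 [-0.52846498 -0.05892702  1.52605704]
```

View pics/w6.png

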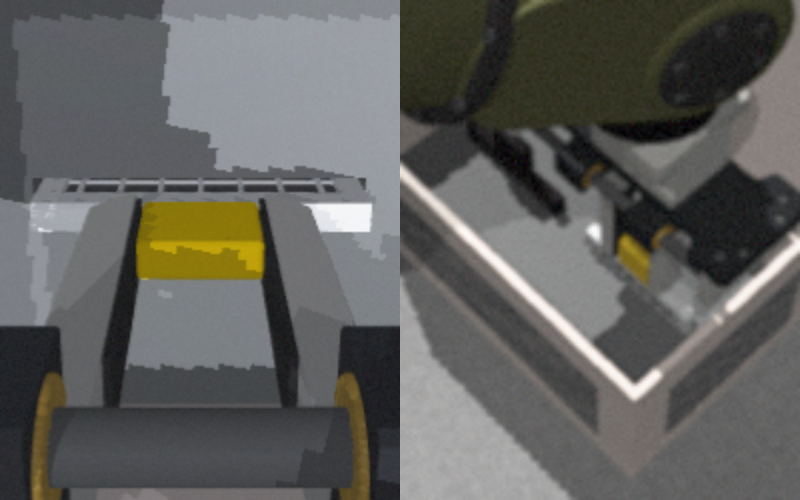

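Now properly gripped: the tab lies between the pads at gap 29 mm. Lifting straight up.

>>> send_rows:
  series:
    - [[0.15, 0, 0, -4, 0], [0.15, 0, 0, -10, 0], [0.15, 0, 0, -18, 0], [0.15, 0, 0, -28, 0], [0.15, 0, 0, -38, 0], [0.15, 0, 0, -48, 0], [0.15, 0, 0, -58, 0], [0.15, 0, 0, -68, 0], [0.15, 0, 0, -78, 0], [0.15, 0, 0, -90, 0]]
  newtons: 55

```text
clock: 15.4
eef_pos: [564.5, -58.0, 177.2]
eef_rot: [3.141, -0.0, -3.008]
wrist_force: [-0.5, 0.6, -1.2]
finger_gap: 29.4
```

>>> send_rows:
  series:
    - [[0.15, 0, 0, -15, 0], [0.15, 0, 0, -35, 0], [0.15, 0, 0, -50, 0], [0.15, 0, 0, -60, 0], [0.15, 0, 0, -65, 0], [0.15, 0, 0, -65, 0]]

```text
clock: 16.0
eef_pos: [564.7, -58.0, 241.8]
eef_rot: [-3.141, 0.0, -3.008]
wrist_force: [0.2, -0.3, -0.2]
finger_gap: 28.9
```

Run:
```python
from h import *
s=manip.read_state(); print(s["clock"],s["eef_pos"],s["finger_gap"],s["wrist_force"],s["moment"])
C={n:manip.camera(n) for n in("scene","side","wrist")}
for n,c in C.items():
    if n!="wrist": save(c,n+"_l")
    for t in("mesh_filter","carbon_filter","basin"): print(n,t,[(np.round(x["rect"]).tolist(),round(x["conf"],2)) for x in manip.find_in(t,c)[:2]])
# basin refine from blue masks in each camera
ms={}
for n,c in C.items():
    h=cv2.cvtColor(c["img"],cv2.COLOR_RGB2HSV); m=cv2.inRange(h,(108,180,40),(125,255,255))
    k,l,st,ce=cv2.connectedComponentsWithStats(m); i=1+st[1:,4].argmax(); ms[n]=st[i]; print(n,st[i])
```

```text
16.0 [564.67733218 -58.03826633 241.81105923] 28.895323324696758 [ 0.17153094 -0.31309773 -0.23502813] [ 0.05822387 -0.04341831 -0.00677988]
scene mesh_filter [([277.0, 186.0, 42.0, 43.0], 0.9), ([277.0, 200.0, 137.0, 73.0], 0.38)]
scene carbon_filter []
scene basin [([132.0, 222.0, 80.0, 65.0], 0.72), ([278.0, 185.0, 39.0, 45.0], 0.64)]
side mesh_filter [([304.0, 197.0, 43.0, 65.0], 0.62)]
side carbon_filter [([264.0, 211.0, 31.0, 35.0], 0.69)]
side basin [([131.0, 140.0, 86.0, 72.0], 0.69)]
wrist mesh_filter [([236.0, 240.0, 166.0, 81.0], 0.9)]
wrist carbon_filter [([395.0, 213.0, 101.0, 22.0], 0.91), ([25.0, 285.0, 110.0, 100.0], 0.38)]
wrist basin [([613.0, 106.0, 27.0, 110.0], 0.89)]
scene [ 401  161   74   59 3296]
side [ 131  141   88   72 4226]
wrist [ 613  104   27  115 1551]
```

Run:
```python
from h import *
from scipy.optimize import least_squares
C={n:manip.camera(n) for n in("scene","side")}
B={"scene":(401,475,161),"side":(131,219,141)}
a=np.linspace(0,6.28,200)
def f(x):
    o=[]
    for n,b in B.items():
        u=proj(C[n],pose(C[n]),np.c_[x[0]+95*np.cos(a),x[1]+95*np.sin(a),0*a+80]); o+=[u[:,0].min()-b[0],u[:,0].max()-b[1],u[:,1].min()-b[2]]
    return np.array(o)
q=least_squares(f,[453,321]); print(q.x,q.fun.round(1)); s=manip.read_state(); print(to([*q.x,200],None,s))
```

```text
[455.83599867 316.01306797] [-1.7  1.  -1.7 -1.3  2.  -1.5]
(array([ 57.9, 385.2,  41.4]), None)
```

>>> send_rows:
  series:
    - [[0.15, 1, 5, 0, 0], [0.15, 2, 15, 0, 0], [0.15, 4, 30, 0, 0], [0.15, 8, 52, 0, 0], [0.15, 12, 78, 0, 0], [0.15, 16, 106, 0, 0], [0.15, 20, 134, 0, 0], [0.15, 24, 162, 0, 0], [0.15, 29, 190, 0, 0], [0.15, 33, 218, 0, 0]]

```text
clock: 17.7
eef_pos: [501.7, 155.6, 241.6]
eef_rot: [3.141, 0.0, -3.007]
wrist_force: [-0.3, -0.4, -0.8]
finger_gap: 29.2
```

>>> send_rows:
  series:
    - [[0.15, 4, 28, 0, 0], [0.15, 8, 54, 0, 0], [0.15, 12, 80, 0, 0], [0.15, 16, 104, 0, 0], [0.15, 19, 126, 0, 0], [0.15, 22, 144, 0, 0], [0.15, 24, 157, 0, 0], [0.15, 25, 164, 0, 0], [0.15, 25, 167, 0, 0], [0.15, 25, 167, 0, 0]]

```text
clock: 18.7
eef_pos: [455.8, 315.8, 241.4]
eef_rot: [-3.142, 0.0, -3.008]
wrist_force: [-0.1, 0.2, -0.8]
finger_gap: 29.0
```

>>> send_rows:
  series:
    - [[0.15, 0, 0, 5, 0], [0.15, 0, 0, 15, 0], [0.15, 0, 0, 30, 0], [0.15, 0, 0, 45, 0], [0.15, 0, 0, 53, 0], [0.15, 0, 0, 58, 0], [0.15, 0, 0, 60, 0], [0.15, 0, 0, 60, 0]]

```text
clock: 19.5
eef_pos: [455.9, 315.8, 181.6]
eef_rot: [3.142, 0.0, -3.008]
wrist_force: [0.1, 0.6, -0.7]
finger_gap: 29.2
```

Run:
```python
from h import *
s=manip.read_state(); print(s["clock"],s["eef_pos"],s["finger_gap"],s["wrist_force"],s["eef_rot"])
C={n:manip.camera(n) for n in("scene","side","wrist")}
for n,c in C.items():
    save(c,n+"_f")
    for t in("mesh_filter","basin"): print(n,t,[(np.round(x["rect"]).tolist(),round(x["conf"],2)) for x in manip.find_in(t,c)[:1]])
u=np.hstack([cv2.resize(C["side"]["img"][60:360,60:400],(453,400)),cv2.resize(C["scene"]["img"][80:340,250:475],(347,400))]); 
w=C["wrist"]["img"][100:400,100:540]; u=u[:400]; w=cv2.resize(w,(293,200)); 
z=np.zeros((200,800,3),np.uint8); z[:,:293]=w; cv2.imwrite("pics/fin.png",np.vstack([u,z])[:,:,::-1])
P=pose(C["wrist"],s); T=np.eye(4);T[:3,:3]=Ro.from_euler('xyz',s["eef_rot"]).as_matrix();T[:3,3]=s["eef_pos"]
X=[(T@[x,y,z,1])[:3] for z in(-40,-14,66) for x in(0,) for y in(-45,-15,15,45)]
for n,Q in(("scene",pose(C["scene"])),("side",pose(C["side"])),("wrist",P)): print(n,proj(C[n],Q,X).round().tolist())
```

```text
19.5 [455.874108   315.75478753 181.57961159] 29.20375519760993 [ 0.08174871  0.60018338 -0.74306849] [ 3.14150741e+00  2.28662797e-04 -3.00789802e+00]
scene mesh_filter []
scene basin [([401.0, 161.0, 77.0, 59.0], 0.93)]
side mesh_filter [([150.0, 120.0, 32.0, 52.0], 0.95)]
side basin [([129.0, 139.0, 88.0, 74.0], 0.56)]
wrist mesh_filter [([236.0, 236.0, 168.0, 81.0], 0.92)]
wrist basin [([263.0, 424.0, 57.0, 45.0], 0.7)]
scene [[430.0, 148.0], [442.0, 145.0], [453.0, 141.0], [464.0, 138.0], [428.0, 156.0], [440.0, 153.0], [451.0, 150.0], [462.0, 147.0], [424.0, 181.0], [434.0, 177.0], [445.0, 174.0], [456.0, 171.0]]
side [[170.0, 134.0], [160.0, 125.0], [151.0, 117.0], [142.0, 109.0], [173.0, 144.0], [164.0, 136.0], [155.0, 128.0], [146.0, 120.0], [184.0, 173.0], [176.0, 165.0], [167.0, 157.0], [159.0, 149.0]]
wrist [[223.0, 311.0], [288.0, 311.0], [352.0, 311.0], [417.0, 311.0], [235.0, 288.0], [292.0, 288.0], [348.0, 288.0], [405.0, 288.0], [258.0, 245.0], [299.0, 245.0], [340.0, 245.0], [381.0, 245.0]]
```

View pics/fin.png

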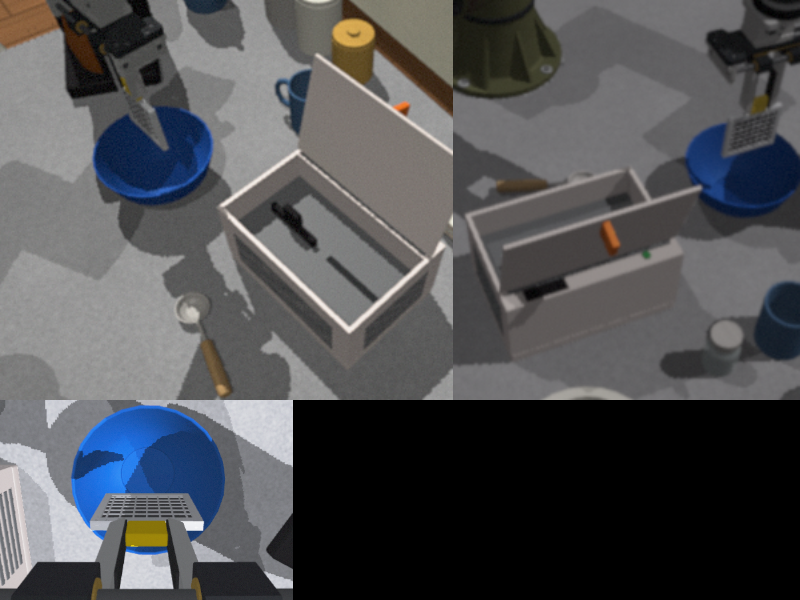

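Run:
```python
src=open("fit.py").read(); exec(src.split("obs=")[0]+"def W"+src.split("def W")[1].split("def res")[0])
from scipy.optimize import least_squares
p=np.load("cl.npy"); O=[("side",(300,100),130),("scene",(410,203.5),130),("scene",(282.4,240.5),-130)]
f=lambda t:np.ravel([proj(C[n],pose(C[n]),[W(p,flap(154,y,0,t[0]))])[0]-u for n,u,y in O])
q=least_squares(f,[1.7]); print("theta",q.x,q.fun.round(1))
s=manip.read_state(); c=manip.camera("wrist"); P=pose(c,s); m=cv2.inRange(cv2.cvtColor(c["img"],cv2.COLOR_RGB2HSV),(100,150,50),(125,255,255))
k,l,st,ce=cv2.connectedComponentsWithStats(m); i=1+st[1:,4].argmax(); b=st[i]; print(b)
a=np.linspace(0,6.28,200)
def g(x):
    u=proj(c,P,np.c_[x[0]+95*np.cos(a),x[1]+95*np.sin(a),0*a+80]); return np.array([u[:,0].min()-b[0],u[:,0].max()-b[0]-b[2],u[:,1].min()-b[1]])
r=least_squares(g,[456,316]); print("basin by wrist",r.x,r.fun.round(1)); print(s["eef_pos"],s["finger_gap"],s["clock"])
```

```text
theta [1.87307753] [-1.8 -0.3  1.8 -1.1  0.2  1.6]
[  207   108   231   204 27860]
basin by wrist [453.61671585 317.64188482] [-0.6  0.6  0.1]
[455.78194561 315.7934303  181.51556197] 29.24606108379346 20.05
```

Flap is at about 1.87 rad. The basin centre by wrist camera is within 3 mm of the filter's axis, and the lower edge is at about 115 mm against the 80 mm rim. Handing in.

```bash
python3 -c "
from h import *
print(manip.sign_off()); s=manip.read_state(); print(s['finger_gap'],s['eef_pos'],s['clock'])"
```

```text
the job is handed in; nothing more can be done
None
the job is handed in; nothing more can be done
```

The job is handed in: the flap stands open and the gripper is holding the mesh filter upright over the basin. It took about 20 s of the 58 s allowed.

**Last checks**
- **Flap:** estimated at about 1.87 rad from the scene and side cameras, near its 1.9 end stop.
- **Filter:** its axis is within 3 mm of the basin centre. The two basin estimates were (456, 316) from the fixed cameras and (454, 318) from the wrist camera. The lower edge is at about 115 mm, 35 mm above the rim. The gripper gap held steady at about 29 mm on the 30 mm tab.
- **Surroundings:** the black filter is still in its slot, and the basin shows in the same place as before. The spoon, mug and salt jar look undisturbed. The soap bottle and salad bowl were outside the final crops, so I did not check those two again.

**What went wrong and was mended**
- **Flap grip:** the first pinch slipped off the orange tab at about 0.34 rad. I opened the flap the rest of the way by pushing it with the closed fingers.
- **Filter grip:** the first close missed above the yellow tab. The pictures put the fingertips roughly 27 mm further back than the stated tool geometry. Going 26 mm lower gave a firm grip.

**Disagreement:** in the final pictures the scene-camera network did not detect the mesh filter, while the side and wrist views did. It is plainly visible in the scene picture I viewed.

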